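Empty the mould and hold the hatch of the UV moulding unit for the strut check

TASK

The hatch struts of the UV moulding unit are due for their check, and no product may lie open beside them: lift the moulded lens holder out of the mould cavity, set it down flat in the shallow steel tray, barrel up, without dropping it, and let go. Then take the hatch by its handle and raise it steadily until it is past its balance point and the struts carry it, never letting it run on up towards its stop or fall, then ease it back to just below the balance point. Finish while still holding it there, still and by the handle, and leave the other things on the bench where they are.

Things in the scene. Friction and masses are not known exactly. Their poses are not given: they have to be found in the camera images.
- unit: bench-top UV moulding unit, fixed: white housing 280 (x) x 300 (y) x 110 mm high with its hatch on top; to its right (-y side) the mould on its run-out shuttle carriage. Origin on the bench under the centre of the housing; x points from its front (robot side) to its rear, z up. With the hatch shut the whole housing is 126 mm high, the handle bar above it reaching 176 mm
- mould (a point): centre of the mouth of the mould cavity, in the flat top face of the aluminium mould block, 54 mm above the bench; axes as the unit's. The block is 100 (x) x 105 (y) mm, its square cavity 59 x 59 mm and 8 mm deep, sides parallel to the unit's; the centre is 75 mm from the housing's right side wall
- holder: the moulded lens holder, grey plastic, about 70 g: a square flange 56 x 56 x 8 mm with a round barrel 32 mm in diameter standing on its middle, 38 mm high in all. Origin at the centre of the underside, z up the barrel. It starts in the cavity with its flange flush with the mould's top face and 30 mm of barrel standing out
- tray: shallow open steel tray, loose, 160 (x) x 120 (y) mm outside, walls 22 mm high and 3 mm thick, floor 3 mm thick. Origin at the centre of the underside, z up. It lies on the bench on the left or the right of the unit; the mask box lies on the other side
- hatch (a joint): opening angle of the hatch, rad: 0 shut, growing as the front edge goes up. It balances at 0.70 (40 degrees): below that the hatch falls shut, above it the gas struts push it on open to a stop at 1.13. All forces are small: about 2.5 N at the handle to lift it from shut, nothing at balance, about 4 N of upward push near the stop. The panel is 272 x 300 x 16 mm, 2.4 kg, a white frame with an amber window
- hatch_hinge (a point): middle of the hatch's hinge axis, at the rear of the housing's top, 118 mm above the bench and 125 mm behind the unit's origin; the point turns with the hatch: its y is the hinge axis (parallel to the unit's y), its -x points along the panel to the handle, its z is the panel's upward normal
- hatch_handle: bow handle on top of the hatch near its front edge: a round steel bar 12 mm in diameter along y, 120 mm long between its two feet. Origin at the middle of the bar, 235 mm from the hinge axis along the panel (-x of hatch_hinge) and 52 mm above it along the panel's normal; 38 mm of free space under the bar; its axes turn with the hatch, so the bar turns in a grip held at constant tilt
- mask_box: flat box for a glass plate, clear base and black lid, 129 x 104 x 32 mm, loose; leave alone. Origin under its centre
- solvent: white bottle, 56 mm in diameter, 150 mm high, right and rear of the bench; leave alone. Origin under its centre
- loupe: black eye loupe, waisted, 42 mm in diameter, 44 mm high, standing in front of the shuttle; leave alone. Origin under its centre
- jar: small glass jar with metal lid, 52 mm in diameter, 50 mm high, in front of the unit on the left; leave alone. Origin under its centre
Things that resemble listed ones, but are neither listed nor needed, are in the scene too. Leave any pink look-alike of the holder alone. Several things look just like the tray: the one meant starts farthest to the robot's left.

How it is judged:
By the outcome, as a careful person would: the job done as asked, in the order asked, and still so for the second after the job is handed in, while the arm keeps its last pose, push and grip.
It also fails if it takes over 64 s, if anything falls off the work surface, if the arm or the gripper's body presses on something with over 40 N, if the wrist force passes 120 N, or if a joint passes its speed limit or range.

ROBOT

A 6-joint arm with a two-finger parallel gripper is mounted at the origin on the work surface. World frame = base frame: x ahead of the robot, y to its left, z up, the work surface at z = 0. Lengths are in m, angles in rad, forces in N, time in s.
With the tool pointing down it reaches from about 0.225 to 0.875 m from the base axis. Payload 3.4 kg.
Tool frame: the origin (TCP) lies at the very end of the fingers, on their centre line; the grasp point (between the pads) lies 19 mm behind it (grip_depth is the distance from the TCP to the grasp point, in m); x points along the fingers, z is the direction in which the jaws open and shut, and the axes are right-handed (so a half turn about x gives the same grasp; the last joint's range is limited). The gripper opens to 85 mm and grips with 20 to 120 N. Pads are 22 mm wide; open, the fingers measure 114 mm over their backs; the gripper's body (76 mm by 85 mm) begins 54 mm behind the grasp point. The pads swing forward as they close: fully open they stand 13 mm farther back than shut.
Start: joints at [-1.29, 0.276, 1.505, -0, 1.361, -0.121], TCP at [0.225, -0.529, 0.231] pointing down, gripper open.
Joint ranges: [-2.89, 2.89], [-0.75, 2.08], [0.22, 2.7], [-1.18, 4.32], [0.11, 2.71], [-2.7, 2.7]. Speed limits (rad/s): [2.57, 2.57, 3.14, 3.14, 3.14, 3.14].

INTERFACE

Orientations are given as a unit quaternion [w, x, y, z].
In Python, from rig import get_state, get_image, sign_off, grip_depth gives the robot as it stands. The module is installed in compiled form; this text tells all that it offers.
- The arm moves only by the tool arm_command, never from a script. Its argument "series" is a list of rows, each an object with "dp": the shift along the tool's x, y, z scaled (see below), a list of three; "angular": the turn, a rotation vector about the tool's x, y, z scaled (see below), a list of three; "gripper": the finger opening in mm, from 0 to 85.4. A call has exactly 8 rows; each row shifts and turns the pose as measured when the row begins, along the tool's axes as they then stand; what a row does not reach is not made up. The controller multiplies each number of a shift by 0.12 m and each number of a turn by 90 degrees. A row lasts 1/8 s, in which the tool goes at most 62.5 mm and 10.7 degrees, less where a joint would pass 70% of its speed; a pose out of reach is approached as far as the arm can. A call with a number of a shift or a turn outside -1 to 1 is refused whole. A call with a gripper value outside its range is refused whole. The fingers move at their own pace and stop on an object; "grip_force" is the grip in N (left out, the last holds). Time passes only in rows, so rows that do not move let the fingers close, or fill a call up. It gives the time, the measured TCP pose, the force and the opening at its end, in the units of the state.
- get_state(): the state, without advancing time (a new reading comes with each control period).
- get_image(name): name is "scene" or "side" or "wrist"; returns a dict with "image" (400x640x3 uint8, blue, green, red), "depth" (400x640 float32, m along the optical axis (not along the pixel's ray), 0 where there is no reading), "mtx" (3x3 intrinsics, pixels), "view" (4x4, takes a point from world to camera coordinates); the wrist camera has in their place "mount" (4x4, takes a point from camera to tool coordinates, whose origin is the TCP and whose axes are the tool frame's). Camera axes: x right, y up, looking along -z (the intrinsics and any distortion apply to the point x, -y, -z); pixel columns grow to the right and rows downward; lengths in m; the calibration is good to about 2 mm. A picture is of the moment at which its call begins: read the wrist's pose just before it.
- sign_off(): hands the job in, once; it reports no verdict.
The state is a dict: "clock": time; "qpos": joint angles; "qd": joint speeds; "effort": joint torques, N m; "position": TCP position; "ee_rot": TCP orientation; "contact_force": force on the tool from outside, world axes, zero at the start; "moment": the same for the moment, N m; "width": finger opening in m.
Only numpy, scipy, OpenCV 4.12 (cv2) and the standard library are available. Lean on these libraries where they do the work, as an engineer would, in place of code of your own. Each camera call takes 0.05 s, during which the arm holds its last target. There are 200 camera calls.

## Working session

There is one attempt and no reset: what is moved stays moved. The work goes in short steps, Python scripts to look and compute and a tool call to move; the robot and the scene stay as the last step left them, time stands still between calls to the robot, and variables do not carry over. Pictures are saved under pics/ and viewed, about 8 in all and at most 12, crops included, and the job is handed in when it is done.

Besides the shell and the picture viewer there is one more tool, called after "Call:" as name([rows], argument=value, ...), one row to a line, values as JSON. arm_command: Moves the arm, as the interface text tells. Its arguments: {"type":"object","properties":{"series":{"type":"array","items":{"type":"object","properties":{"dp":{"type":"array","items":{"type":"number"}},"angular":{"type":"array","items":{"type":"number"}},"gripper":{"type":"number"}}}},"grip_force":{"type":"number"}},"required":["series"]}

```bash
mkdir -p pics; cat > h.py <<'E'
import numpy as np, cv2
from rig import get_state,get_image,sign_off,grip_depth
from scipy.spatial.transform import Rotation as R
def rot(q): return R.from_quat([q[1],q[2],q[3],q[0]]).as_matrix()
def cam(name):
    s=get_state(); d=get_image(name)
    if 'view' in d: T=np.linalg.inv(d['view'])
    else:
        W=np.eye(4); W[:3,:3]=rot(s['ee_rot']); W[:3,3]=s['position']; T=W@d['mount']
    d['T']=T; return d
def cloud(d):
    K=d['mtx']; v,u=np.mgrid[0:400,0:640]; z=d['depth']
    p=np.stack([(u-K[0,2])/K[0,0]*z,-(v-K[1,2])/K[1,1]*z,-z],-1)
    return p@d['T'][:3,:3].T+d['T'][:3,3]
def ray(d,u,v,h):
    K=d['mtx']; r=d['T'][:3,:3]@np.array([(u-K[0,2])/K[0,0],-(v-K[1,2])/K[1,1],-1]); o=d['T'][:3,3]
    return o+r*(h-o[2])/r[2]
E
python3 - <<'E'
from h import *
s=get_state(); print(s, grip_depth)
for n in ['scene','side']:
    d=cam(n); cv2.imwrite(f'pics/{n}0.png',d['image']); np.savez(f'{n}0.npz',**{k:d[k] for k in d}); print(n,d['mtx'],d['T'].round(3),[k for k in d])
E
```

```text
{'clock': 0.0, 'qpos': array([-1.29000511e+00,  2.76610175e-01,  1.50617171e+00, -4.99345543e-06,
        1.36073347e+00, -1.21011935e-01]), 'qd': array([ 0.00142226,  0.00217016, -0.00244035,  0.00015865, -0.00045508,
       -0.00036263]), 'effort': array([-9.16288154e-04, -4.16783845e+01, -2.45808131e+01, -1.68753236e-04,
        1.11560914e-02,  4.72215078e-06]), 'position': array([ 0.22470111, -0.52866965,  0.23041572]), 'ee_rot': array([ 0.58920127,  0.39060608,  0.59023851, -0.38972715]), 'contact_force': array([-0.09483758, -0.05743451, -1.03476693]), 'moment': array([ 0.0188908 ,  0.03858819, -0.04045309]), 'width': 0.08520529374761167} 0.0187
scene [[413.61771576   0.         323.58568404]
 [  0.         413.61771576 195.04352394]
 [  0.           0.           1.        ]] [[ 0.162 -0.604  0.78   1.545]
 [ 0.987  0.106 -0.123 -0.175]
 [-0.008  0.79   0.613  0.902]
 [ 0.     0.     0.     1.   ]] ['image', 'depth', 'mtx', 'view', 'T']
side [[378.98508003   0.         319.67296446]
 [  0.         378.98508003 201.38558279]
 [  0.           0.           1.        ]] [[-0.886  0.329 -0.327  0.258]
 [-0.463 -0.633  0.621  0.559]
 [-0.003  0.701  0.713  0.798]
 [ 0.     0.     0.     1.   ]] ['image', 'depth', 'mtx', 'view', 'T']
```

View pics/scene0.png

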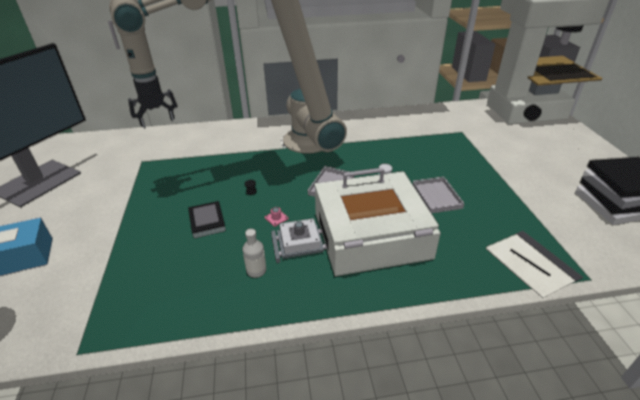

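View pics/side0.png

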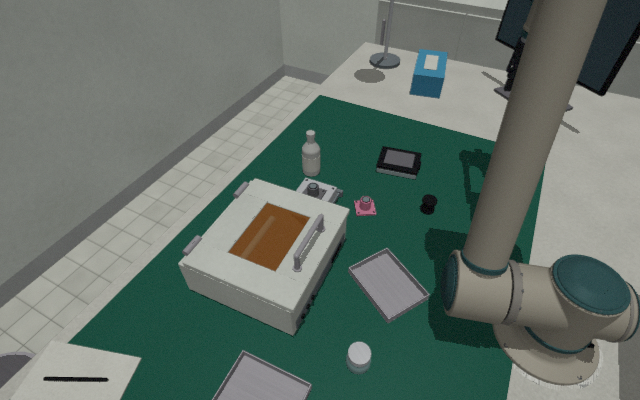

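The scene view shows the unit at (375,220), holder in the mould at (298,232), pink decoy at (277,215), the target tray at (437,193) and a decoy tray in front. The side view shows the handle at (310,240) and the left tray at (262,385).

```bash
python3 - <<'E'
from h import *
C={n:(lambda d:(d,cloud(d)))(dict(np.load(f'{n}0.npz'))) for n in ['scene','side']}
def pc(n,box,zr):
    d,P=C[n]; u0,u1,v0,v1=box; Q=P[v0:v1,u0:u1].reshape(-1,3); ok=(d['depth'][v0:v1,u0:u1].ravel()>0)&(Q[:,2]>zr[0])&(Q[:,2]<zr[1]); return Q[ok]
def rect(Q,l):
    if len(Q)<5: print(l,len(Q)); return
    r=cv2.minAreaRect((Q[:,:2]*1000).astype(np.float32)); print(l,len(Q),'c',np.round(r[0],1),'size',np.round(r[1],1),'ang',round(r[2],1),'zmed',np.median(Q[:,2]).round(4))
for n,b in [('scene',(305,450,160,275)),('side',(170,360,170,330))]:
    rect(pc(n,b,(.115,.135)),n+' hatch top'); Q=pc(n,b,(.162,.19)); rect(Q,n+' bar')
for n,b in [('scene',(270,328,215,262)),('side',(290,345,175,215))]:
    rect(pc(n,b,(.048,.06)),n+' mould top'); rect(pc(n,b,(.076,.095)),n+' barrel top')
rect(pc('scene',(405,470,170,215),(.008,.03)),'tray sc walls');rect(pc('scene',(405,470,170,215),(-.003,.03)),'tray sc')
rect(pc('side',(200,320,345,400),(.012,.03)),'tray side')
# table height check
for n,b in [('scene',(150,180,260,300)),('side',(400,440,320,350))]: print(pc(n,b,(-.05,.05)).mean(0))
E
```

```text
scene hatch top 6218 c [629.3 117.4] size [297.5 301.1] ang 2.8 zmed 0.124
scene bar 167 c [522.1 111.3] size [ 12.9 130.3] ang 2.5 zmed 0.1721
side hatch top 12364 c [628.4 117.8] size [292.4 302.1] ang 2.7 zmed 0.1246
side bar 299 c [519.9 112.3] size [ 12.7 131.4] ang 3.0 zmed 0.1738
scene mould top 744 c [631.2 -96.5] size [118.2 126.6] ang 2.8 zmed 0.0526
scene barrel top 104 c [640.6 -76.4] size [83.1 90.7] ang 2.8 zmed 0.0829
side mould top 413 c [ 632.3 -126.7] size [101.7  69. ] ang 2.0 zmed 0.053
side barrel top 83 c [ 629.8 -105.3] size [30.4 27.8] ang 28.0 zmed 0.0833
tray sc walls 385 c [474.7 395.8] size [172.3 123.6] ang 2.0 zmed 0.0159
tray sc 2230 c [445.  436.8] size [249.1 269.1] ang 80.0 zmed 0.0013
tray side 407 c [474.8 388. ] size [160.7 105. ] ang 3.0 zmed 0.0198
[ 7.01711770e-01 -5.01032094e-01 -3.73946407e-04]
[ 2.39560148e-01  1.25975921e-01 -3.60634413e-05]
```

```bash
cat >> h.py <<'E'
YAW=np.radians(2.8)
def Rt(yaw=YAW,sgn=1):
    x=np.array([0,0,-1.]); z=sgn*np.array([np.cos(yaw),np.sin(yaw),0]); return np.c_[x,np.cross(z,x),z]
def plan(p,Rg=None,s=None):
    s=s or get_state(); Rc=rot(s['ee_rot']); d=Rc.T@(np.array(p)-s['position'])
    print('t',round(s['clock'],2),'pos',s['position'].round(4),'w',round(s['width']*1000,1),'F',s['contact_force'].round(1))
    print('dp total/0.12:',(d/.12).round(3),'len mm',round(np.linalg.norm(d)*1000,1))
    if Rg is not None:
        a=R.from_matrix(Rc.T@Rg).as_rotvec(degrees=True); print('ang/90:',(a/90).round(4),'deg',a.round(2))
E
python3 - <<'E'
from h import *
s=get_state(); print(rot(s['ee_rot']).round(3))
for sg in (1,-1): plan([.64,-.107,.26],Rt(sgn=sg))
d=get_image('wrist'); print(d['mount'].round(3),d['mtx'])
E
```

```text
[[-0.     0.92   0.391]
 [ 0.002  0.391 -0.92 ]
 [-1.     0.    -0.002]]
t 0.1 pos [ 0.2247 -0.5287  0.2305] w 85.2 F [-0.3 -0.1 -0.7]
dp total/0.12: [-0.241  4.559 -1.882] len mm 592.6
ang/90: [-0.7753 -0.0008 -0.0008] deg [-69.78  -0.07  -0.07]
t 0.1 pos [ 0.2247 -0.5287  0.2305] w 85.2 F [-0.3 -0.1 -0.7]
dp total/0.12: [-0.241  4.559 -1.882] len mm 592.6
ang/90: [ 1.2247e+00 -9.0000e-04  9.0000e-04] deg [ 1.1022e+02 -8.0000e-02  8.0000e-02]
[[-0.     0.307 -0.952 -0.143]
 [-0.     0.952  0.307  0.079]
 [ 1.     0.     0.     0.   ]
 [ 0.     0.     0.     1.   ]] [[326.77628563   0.         317.20450217]
 [  0.         326.77628563 194.82880284]
 [  0.           0.           1.        ]]
```

Call:
arm_command([
  {"dp":[-0.03,0.386,-0.158],"angular":[-0.111,0,0],"gripper":70},
  {"dp":[-0.03,0.407,-0.089],"angular":[-0.111,0,0],"gripper":70},
  {"dp":[-0.03,0.417,-0.017],"angular":[-0.111,0,0],"gripper":70},
  {"dp":[-0.03,0.413,0.056],"angular":[-0.111,0,0],"gripper":70},
  {"dp":[-0.03,0.397,0.127],"angular":[-0.111,0,0],"gripper":70},
  {"dp":[-0.03,0.369,0.194],"angular":[-0.111,0,0],"gripper":70},
  {"dp":[-0.03,0.33,0.255],"angular":[-0.111,0,0],"gripper":70},
  {"dp":[-0.03,0.282,0.307],"angular":[0,0,0],"gripper":70},
])

```text
clock: 1.15
position: [0.5066, -0.2335, 0.2573]
ee_rot: [0.706, -0.029, 0.707, 0.031]
contact_force: [0.4, -0.5, 0.6]
width: 0.0703
```

```bash
python3 - <<'E'
from h import *
plan([.64,-.107,.22],Rt())
E
```

```text
t 1.15 pos [ 0.5066 -0.2335  0.2573] w 70.3 F [ 0.4 -0.5  0.6]
dp total/0.12: [0.312 0.955 1.198] len mm 187.6
ang/90: [ 0.0229 -0.0016 -0.0025] deg [ 2.06 -0.14 -0.22]
```

Call:
arm_command([
  {"dp":[0.1,0.3,0.38],"angular":[0.02,0,0],"gripper":60},
  {"dp":[0.1,0.3,0.38],"angular":[0,0,0],"gripper":60},
  {"dp":[0.1,0.3,0.38],"angular":[0,0,0],"gripper":60},
  {"dp":[0,0,0],"angular":[0,0,0],"gripper":60},
  {"dp":[0,0,0],"angular":[0,0,0],"gripper":60},
  {"dp":[0,0,0],"angular":[0,0,0],"gripper":60},
  {"dp":[0,0,0],"angular":[0,0,0],"gripper":60},
  {"dp":[0,0,0],"angular":[0,0,0],"gripper":60},
])

```text
clock: 2.15
position: [0.6393, -0.1129, 0.2201]
ee_rot: [0.706, -0.018, 0.708, 0.02]
contact_force: [0.3, 0.1, 0.2]
width: 0.0599
```

```bash
python3 - <<'E'
from h import *
plan([.64,-.107,.22],Rt())
d=cam('wrist'); P=cloud(d); cv2.imwrite('pics/w1.png',d['image'])
ok=(d['depth']>0)&(np.hypot(P[...,0]-.64,P[...,1]+.107)<.06)
for l,lo,hi in [('barreltop',.078,.09),('barrel',.06,.078),('top',.05,.058)]:
    m=ok&(P[...,2]>lo)&(P[...,2]<hi); Q=P[m]
    v,u=np.nonzero(m)
    if len(Q)>5:
        (c,r)=cv2.minEnclosingCircle((Q[:,:2]*1000).astype(np.float32)); print(l,len(Q),Q.mean(0).round(4),c,r,np.median(Q[:,2]),u.min(),u.max(),v.min(),v.max())
E
```

```text
t 2.15 pos [ 0.6393 -0.1129  0.2201] w 59.9 F [0.3 0.1 0.2]
dp total/0.12: [0.001 0.049 0.008] len mm 6.0
ang/90: [ 0.0029 -0.0022 -0.0012] deg [ 0.26 -0.2  -0.11]
barreltop 1009 [ 0.6312 -0.1067  0.0842] (630.905029296875, -107.64635467529297) 16.156314849853516 0.08434369625896332 291 326 158 193
barrel 117 [ 0.632  -0.0946  0.0694] (631.45703125, -102.3817138671875) 15.027528762817383 0.06954157557752783 293 326 154 170
top 8645 [ 0.6347 -0.1042  0.0539] (639.9867553710938, -107.01963806152344) 59.98783493041992 0.053931857436564756 258 363 113 219
```

View pics/w1.png

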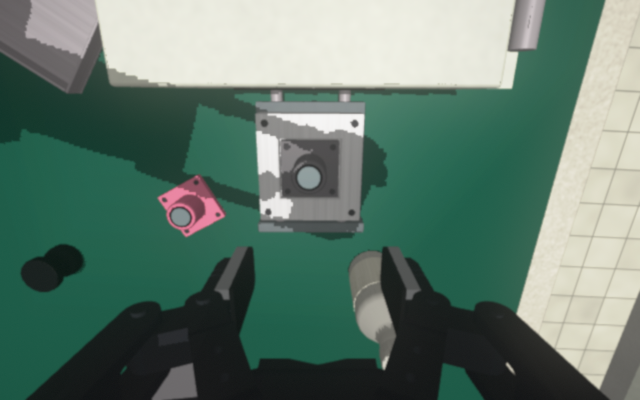

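The wrist view shows the barrel at (308,177), the flange in the cavity, the pink decoy at (185,212), and the bottle at (370,280), whose clearance I check now.

```bash
python3 - <<'E'
from h import *
for n,b in [('scene',(238,275,228,280)),('side',(295,325,125,180))]:
    d=dict(np.load(f'{n}0.npz')); P=cloud(d)[b[2]:b[3],b[0]:b[1]].reshape(-1,3); Q=P[(P[:,2]>.03)&(P[:,2]<.16)&(P[:,0]<.9)]; print(n,Q.min(0).round(3),Q.max(0).round(3),Q.mean(0).round(3))
plan([.631,-.1075,.061],Rt())
E
```

```text
scene [ 0.7   -0.272  0.03 ] [ 0.743 -0.216  0.152] [ 0.728 -0.243  0.089]
side [ 0.667 -0.264  0.03 ] [ 0.739 -0.149  0.152] [ 0.704 -0.229  0.088]
t 2.2 pos [ 0.6394 -0.1129  0.2202] w 60.3 F [ 0.3  0.1 -0.3]
dp total/0.12: [ 1.327  0.047 -0.063] len mm 159.5
ang/90: [ 0.003  -0.0022 -0.0011] deg [ 0.27 -0.2  -0.1 ]
```

Call:
arm_command([
  {"dp":[0.2,0.047,-0.063],"angular":[0.003,-0.002,-0.001],"gripper":60},
  {"dp":[0.25,0,0],"angular":[0,0,0],"gripper":60},
  {"dp":[0.25,0,0],"angular":[0,0,0],"gripper":60},
  {"dp":[0.25,0,0],"angular":[0,0,0],"gripper":60},
  {"dp":[0.15,0,0],"angular":[0,0,0],"gripper":60},
  {"dp":[0,0,0],"angular":[0,0,0],"gripper":60},
  {"dp":[0,0,0],"angular":[0,0,0],"gripper":60},
  {"dp":[0,0,0],"angular":[0,0,0],"gripper":60},
])

```text
clock: 3.2
position: [0.6329, -0.1112, 0.0898]
ee_rot: [0.71, -0.017, 0.704, 0.015]
contact_force: [-0.2, 0.0, 0.5]
width: 0.0603
```

```bash
python3 - <<'E'
from h import *
plan([.631,-.1075,.061],Rt())
E
```

```text
t 3.2 pos [ 0.6329 -0.1112  0.0898] w 60.3 F [-0.2  0.   0.5]
dp total/0.12: [ 0.239  0.032 -0.017] len mm 29.1
ang/90: [-0.0028  0.0056  0.002 ] deg [-0.26  0.5   0.18]
```

Call:
arm_command([
  {"dp":[0.1,0.02,-0.017],"angular":[-0.003,0.006,0.002],"gripper":60},
  {"dp":[0.1,0.012,0],"angular":[0,0,0],"gripper":60},
  {"dp":[0.03,0,0],"angular":[0,0,0],"gripper":60},
  {"dp":[0,0,0],"angular":[0,0,0],"gripper":25},
  {"dp":[0,0,0],"angular":[0,0,0],"gripper":25},
  {"dp":[0,0,0],"angular":[0,0,0],"gripper":25},
  {"dp":[0,0,0],"angular":[0,0,0],"gripper":25},
  {"dp":[0,0,0],"angular":[0,0,0],"gripper":25},
], grip_force=30)

```text
clock: 4.2
position: [0.6315, -0.1074, 0.0617]
ee_rot: [0.707, -0.018, 0.707, 0.017]
contact_force: [0.1, 0.7, -0.4]
width: 0.0307
```

```bash
python3 - <<'E'
from h import *
plan([.631,-.1075,.061],Rt())
E
```

```text
t 4.2 pos [ 0.6315 -0.1074  0.0617] w 30.7 F [ 0.1  0.7 -0.4]
dp total/0.12: [ 0.006 -0.001 -0.004] len mm 0.9
ang/90: [0.0004 0.0007 0.0004] deg [0.04 0.06 0.03]
```

Call:
arm_command([
  {"dp":[-0.03,0,0],"angular":[0,0,0],"gripper":25},
  {"dp":[-0.06,0,0],"angular":[0,0,0],"gripper":25},
  {"dp":[-0.1,0,0],"angular":[0,0,0],"gripper":25},
  {"dp":[-0.2,0,0],"angular":[0,0,0],"gripper":25},
  {"dp":[-0.3,0,0],"angular":[0,0,0],"gripper":25},
  {"dp":[-0.35,0,0],"angular":[0,0,0],"gripper":25},
  {"dp":[-0.35,0,0],"angular":[0,0,0],"gripper":25},
  {"dp":[-0.3,0,0],"angular":[0,0,0],"gripper":25},
])

```text
clock: 5.2
position: [0.6298, -0.1069, 0.2728]
ee_rot: [0.706, -0.017, 0.707, 0.018]
contact_force: [0.2, 0.3, -0.1]
width: 0.0307
```

```bash
python3 - <<'E'
from h import *
plan([.474,.393,.24],Rt())
d=cam('side'); cv2.imwrite('pics/s2.png',d['image'][100:400,150:550]); np.savez('side1.npz',**d)
P=cloud(d)[345:400,150:330].reshape(-1,3)
# tray: wall tops
Q=P[(P[:,2]>.017)&(P[:,2]<.027)]; r=cv2.minAreaRect((Q[:,:2]*1000).astype(np.float32)); print(r,Q.min(0),Q.max(0))
d=dict(np.load('scene0.npz')); P=cloud(d)[165:220,400:475].reshape(-1,3)
for lo,hi in [(.015,.027),(.018,.024)]:
    Q=P[(P[:,2]>lo)&(P[:,2]<hi)&(P[:,1]>.31)]; r=cv2.minAreaRect((Q[:,:2]*1000).astype(np.float32)); print(r,np.percentile(Q,[2,98],axis=0).round(3))
E
```

```text
t 5.2 pos [ 0.6298 -0.1069  0.2728] w 30.7 F [ 0.2  0.3 -0.1]
dp total/0.12: [ 0.275  4.225 -1.09 ] len mm 524.6
ang/90: [ 0.0004 -0.0008 -0.0001] deg [ 0.04 -0.07 -0.01]
((474.65826416015625, 387.4971618652344), (160.7362518310547, 105.30318450927734), 3.1956493854522705) [0.39592318 0.33258169 0.01701958] [0.55678535 0.44449179 0.02453052]
((475.6414794921875, 395.82257080078125), (170.55572509765625, 123.60321807861328), 2.0455470085144043) [[0.393 0.333 0.015]
 [0.559 0.458 0.023]]
((475.2647705078125, 395.90960693359375), (164.20547485351562, 123.40818786621094), 2.0533266067504883) [[0.393 0.333 0.018]
 [0.556 0.457 0.023]]
```

View pics/s2.png

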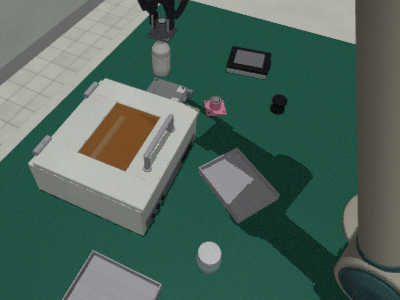

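The holder hangs in the gripper at (162,32) in the crop, and the tray sits at the bottom left. Next: carry it over.

Call:
arm_command([
  {"dp":[0,0.2,-0.05],"angular":[0,0,0],"gripper":25},
  {"dp":[0,0.4,-0.1],"angular":[0,0,0],"gripper":25},
  {"dp":[0,0.45,-0.12],"angular":[0,0,0],"gripper":25},
  {"dp":[0,0.45,-0.12],"angular":[0,0,0],"gripper":25},
  {"dp":[0,0.45,-0.12],"angular":[0,0,0],"gripper":25},
  {"dp":[0,0.45,-0.12],"angular":[0,0,0],"gripper":25},
  {"dp":[0,0.45,-0.12],"angular":[0,0,0],"gripper":25},
  {"dp":[0,0.45,-0.12],"angular":[0,0,0],"gripper":25},
])

```text
clock: 6.25
position: [0.4969, 0.2978, 0.2746]
ee_rot: [0.708, -0.016, 0.706, 0.016]
contact_force: [0.6, -0.7, -1.2]
width: 0.031
```

```bash
python3 - <<'E'
from h import *
plan([.475,.395,.1],Rt())
E
```

```text
t 6.25 pos [0.4969 0.2978 0.2746] w 31.0 F [ 0.6 -0.7 -1.2]
dp total/0.12: [ 1.455  0.817 -0.149] len mm 201.0
ang/90: [-0.0021  0.0014 -0.0001] deg [-0.18  0.13 -0.01]
```

Call:
arm_command([
  {"dp":[0.1,0.4,-0.08],"angular":[0,0,0],"gripper":25},
  {"dp":[0.1,0.35,-0.06],"angular":[0,0,0],"gripper":25},
  {"dp":[0.25,0.05,0],"angular":[0,0,0],"gripper":25},
  {"dp":[0.3,0,0],"angular":[0,0,0],"gripper":25},
  {"dp":[0.3,0,0],"angular":[0,0,0],"gripper":25},
  {"dp":[0.25,0,0],"angular":[0,0,0],"gripper":25},
  {"dp":[0.1,0,0],"angular":[0,0,0],"gripper":25},
  {"dp":[0,0,0],"angular":[0,0,0],"gripper":25},
])

```text
clock: 7.25
position: [0.4567, 0.4045, 0.0986]
ee_rot: [0.703, -0.021, 0.71, 0.021]
contact_force: [0.0, -0.4, -0.3]
width: 0.0308
```

```bash
python3 - <<'E'
from h import *
plan([.475,.395,.0205],Rt())
d=cam('wrist'); P=cloud(d); cv2.imwrite('pics/w3.png',d['image'])
Q=P[(P[...,2]>.017)&(P[...,2]<.025)&(P[...,1]>.32)&(P[...,1]<.47)&(P[...,0]>.38)&(P[...,0]<.58)]
r=cv2.minAreaRect((Q[:,:2]*1000).astype(np.float32)); print(len(Q),r)
E
```

```text
t 7.25 pos [0.4567 0.4045 0.0986] w 30.8 F [ 0.  -0.4 -0.3]
dp total/0.12: [ 0.649 -0.088  0.154] len mm 80.8
ang/90: [ 0.0069 -0.0063 -0.0004] deg [ 0.62 -0.57 -0.03]
3286 ((474.31121826171875, 396.13177490234375), (160.4170379638672, 120.43527221679688), 2.375182628631592)
```

View pics/w3.png

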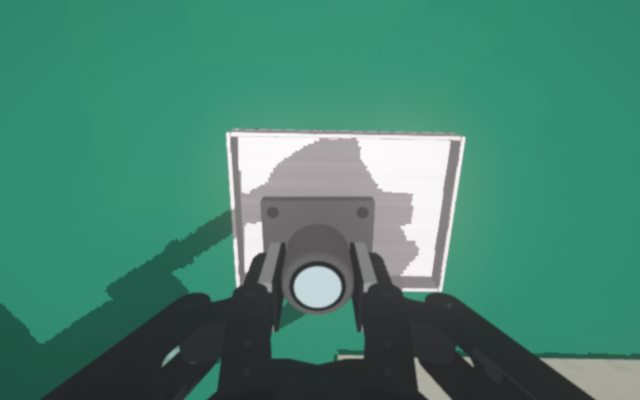

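The holder hangs square at (318,230) over the tray (rim 230–462 columns).

Call:
arm_command([
  {"dp":[0.08,-0.04,0.09],"angular":[0.007,-0.006,0],"gripper":25},
  {"dp":[0.12,-0.03,0.06],"angular":[0,0,0],"gripper":25},
  {"dp":[0.15,0,0],"angular":[0,0,0],"gripper":25},
  {"dp":[0.12,0,0],"angular":[0,0,0],"gripper":25},
  {"dp":[0.06,0,0],"angular":[0,0,0],"gripper":25},
  {"dp":[0,0,0],"angular":[0,0,0],"gripper":25},
  {"dp":[0,0,0],"angular":[0,0,0],"gripper":25},
  {"dp":[0,0,0],"angular":[0,0,0],"gripper":25},
])

```text
clock: 8.3
position: [0.4817, 0.398, 0.0358]
ee_rot: [0.71, -0.014, 0.704, 0.018]
contact_force: [-0.7, 0.8, -0.9]
width: 0.0305
```

```bash
python3 - <<'E'
from h import *
plan([.474,.396,.0185],Rt())
E
```

```text
t 8.3 pos [0.4817 0.398  0.0358] w 30.5 F [-0.7  0.8 -0.9]
dp total/0.12: [ 0.143 -0.014 -0.066] len mm 19.0
ang/90: [-0.0017  0.0061 -0.0036] deg [-0.15  0.55 -0.32]
```

Call:
arm_command([
  {"dp":[0.04,-0.01,-0.04],"angular":[-0.002,0.006,-0.003],"gripper":25},
  {"dp":[0.04,0,-0.02],"angular":[0,0,0],"gripper":25},
  {"dp":[0.03,0,0],"angular":[0,0,0],"gripper":25},
  {"dp":[0.01,0,0],"angular":[0,0,0],"gripper":25},
  {"dp":[0.005,0,0],"angular":[0,0,0],"gripper":25},
  {"dp":[0,0,0],"angular":[0,0,0],"gripper":25},
  {"dp":[0,0,0],"angular":[0,0,0],"gripper":25},
  {"dp":[0,0,0],"angular":[0,0,0],"gripper":25},
])

```text
clock: 9.3
position: [0.4744, 0.3968, 0.0206]
ee_rot: [0.707, -0.017, 0.707, 0.018]
contact_force: [0.3, -0.2, -1.0]
width: 0.0306
```

```bash
python3 - <<'E'
from h import *
plan([.474,.396,.0185],Rt())
E
```

```text
t 9.3 pos [0.4744 0.3968 0.0206] w 30.6 F [ 0.3 -0.2 -1. ]
dp total/0.12: [ 0.017 -0.007 -0.004] len mm 2.3
ang/90: [ 0.0007  0.0006 -0.0009] deg [ 0.06  0.06 -0.08]
```

Call:
arm_command([
  {"dp":[0.008,0,0],"angular":[0,0,0],"gripper":25},
  {"dp":[0.008,0,0],"angular":[0,0,0],"gripper":25},
  {"dp":[0.006,0,0],"angular":[0,0,0],"gripper":25},
  {"dp":[0,0,0],"angular":[0,0,0],"gripper":25},
  {"dp":[0,0,0],"angular":[0,0,0],"gripper":25},
  {"dp":[0,0,0],"angular":[0,0,0],"gripper":25},
  {"dp":[0,0,0],"angular":[0,0,0],"gripper":25},
  {"dp":[0,0,0],"angular":[0,0,0],"gripper":25},
])

```text
clock: 10.3
position: [0.4746, 0.3969, 0.0185]
ee_rot: [0.707, -0.017, 0.706, 0.018]
contact_force: [-0.1, -0.3, -0.1]
width: 0.0309
```

Call:
arm_command([
  {"dp":[0.008,0,0],"angular":[0,0,0],"gripper":25},
  {"dp":[0,0,0],"angular":[0,0,0],"gripper":25},
  {"dp":[0.008,0,0],"angular":[0,0,0],"gripper":25},
  {"dp":[0,0,0],"angular":[0,0,0],"gripper":25},
  {"dp":[0,0,0],"angular":[0,0,0],"gripper":25},
  {"dp":[0,0,0],"angular":[0,0,0],"gripper":25},
  {"dp":[0,0,0],"angular":[0,0,0],"gripper":25},
  {"dp":[0,0,0],"angular":[0,0,0],"gripper":25},
])

```text
clock: 11.3
position: [0.4747, 0.397, 0.0185]
ee_rot: [0.708, -0.017, 0.706, 0.018]
contact_force: [0.1, 0.7, 2.4]
width: 0.0308
```

```bash
python3 - <<'E'
from h import *
plan([.474,.396,.0165],Rt())
d=cam('wrist'); P=cloud(d)
m=(d['depth']>0)&(abs(P[...,0]-.474)<.03)&(P[...,1]>.365)&(P[...,1]<.43)&(P[...,2]<.05)
z=P[m][:,2]*1000; h=np.histogram(z,bins=np.arange(-2,50,1)); print([(int(b),int(c)) for c,b in zip(*h) if c>60])
E
```

```text
t 11.3 pos [0.4747 0.397  0.0185] w 30.8 F [0.1 0.7 2.4]
dp total/0.12: [ 0.017 -0.008 -0.006] len mm 2.3
ang/90: [ 0.0007  0.0013 -0.0013] deg [ 0.06  0.12 -0.12]
[(1, 75), (2, 710), (3, 648), (4, 123), (5, 69), (6, 75), (7, 71), (8, 63), (9, 329), (10, 1866), (11, 1796), (12, 245), (21, 64), (22, 64), (23, 88), (24, 90), (25, 104), (26, 117), (27, 114), (28, 120), (29, 107), (30, 140), (31, 131), (32, 143), (33, 130), (34, 140), (35, 158), (36, 141), (37, 150), (38, 199), (39, 380), (40, 875), (41, 1804), (42, 987), (43, 167), (44, 112), (45, 101), (46, 120), (47, 110), (48, 122)]
```

Contact is felt; flange top is at 11 mm and barrel top at 41 mm, so it is seated. Release and rise.

Call:
arm_command([
  {"dp":[0,0,0],"angular":[0,0,0],"gripper":40},
  {"dp":[0,0,0],"angular":[0,0,0],"gripper":60},
  {"dp":[0,0,0],"angular":[0,0,0],"gripper":60},
  {"dp":[0,0,0],"angular":[0,0,0],"gripper":60},
  {"dp":[-0.1,0,0],"angular":[0,0,0],"gripper":60},
  {"dp":[-0.2,0,0],"angular":[0,0,0],"gripper":60},
  {"dp":[-0.35,0,0],"angular":[0,0,0],"gripper":60},
  {"dp":[-0.35,0,0],"angular":[0,0,0],"gripper":60},
])

```text
clock: 12.35
position: [0.4728, 0.3956, 0.1391]
ee_rot: [0.705, -0.018, 0.708, 0.017]
contact_force: [0.5, 0.1, -0.1]
width: 0.06
```

```bash
python3 - <<'E'
from h import *
plan([.521,.112,.27],Rt())
d=cam('wrist'); P=cloud(d); cv2.imwrite('pics/w4.png',d['image'])
m=(d['depth']>0)&(abs(P[...,0]-.474)<.03)&(P[...,1]>.365)&(P[...,1]<.43)&(P[...,2]<.05)&(P[...,2]>.038)
print(P[m].mean(0),m.sum())
E
```

```text
t 12.35 pos [0.4728 0.3956 0.1391] w 60.0 F [ 0.5  0.1 -0.1]
dp total/0.12: [-1.088 -2.382  0.279] len mm 316.0
ang/90: [ 0.0007 -0.0027  0.0011] deg [ 0.06 -0.24  0.1 ]
[0.47486999 0.3975952  0.04121908] 1252
```

View pics/w4.png

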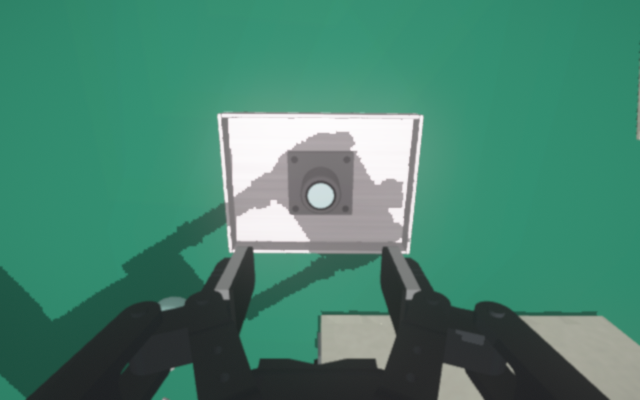

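The holder stands flat, barrel up, in the middle of the tray (320,185), released. Next: the handle.

Call:
arm_command([
  {"dp":[-0.45,0,0],"angular":[0,0,0],"gripper":50},
  {"dp":[-0.45,-0.05,0],"angular":[0,0,0],"gripper":50},
  {"dp":[-0.2,-0.3,0.05],"angular":[0,0,0],"gripper":50},
  {"dp":[0,-0.45,0.05],"angular":[0,0,0],"gripper":50},
  {"dp":[0,-0.45,0.05],"angular":[0,0,0],"gripper":50},
  {"dp":[0,-0.45,0.05],"angular":[0,0,0],"gripper":50},
  {"dp":[0,-0.45,0.05],"angular":[0,0,0],"gripper":50},
  {"dp":[0,0,0],"angular":[0,0,0],"gripper":50},
])

```text
clock: 13.4
position: [0.5206, 0.1347, 0.2901]
ee_rot: [0.715, -0.016, 0.699, 0.022]
contact_force: [0.7, 0.7, 0.1]
width: 0.0501
```

```bash
python3 - <<'E'
from h import *
d=cam('wrist'); P=cloud(d); cv2.imwrite('pics/w5.png',d['image'])
m=(d['depth']>0)&(abs(P[...,0]-.521)<.05)&(abs(P[...,1]-.112)<.1)&(P[...,2]<.19)&(P[...,2]>.165)
Q=P[m]; r=cv2.minAreaRect((Q[:,:2]*1000).astype(np.float32)); print(len(Q),r,np.percentile(Q[:,2],[5,50,95,99]))
plan([.521,.112,.151],Rt())
E
```

```text
1996 ((520.0280151367188, 112.76144409179688), (11.941007614135742, 130.5148468017578), 2.4285888671875) [0.17132097 0.17488295 0.17646388 0.17689746]
t 13.45 pos [0.5203 0.1366 0.2902] w 49.8 F [-0.1 -0.9  0.8]
dp total/0.12: [ 1.158 -0.216 -0.032] len mm 141.4
ang/90: [ 0.0038  0.0147 -0.0062] deg [ 0.34  1.32 -0.56]
```

Call:
arm_command([
  {"dp":[0.15,-0.15,-0.035],"angular":[0.004,0.015,-0.006],"gripper":45},
  {"dp":[0.2,-0.06,0],"angular":[0,0,0],"gripper":45},
  {"dp":[0.25,0,0],"angular":[0,0,0],"gripper":45},
  {"dp":[0.2,0,0],"angular":[0,0,0],"gripper":45},
  {"dp":[0.15,0,0],"angular":[0,0,0],"gripper":45},
  {"dp":[0,0,0],"angular":[0,0,0],"gripper":45},
  {"dp":[0,0,0],"angular":[0,0,0],"gripper":45},
  {"dp":[0,0,0],"angular":[0,0,0],"gripper":45},
])

```text
clock: 14.45
position: [0.5135, 0.1136, 0.1678]
ee_rot: [0.703, -0.022, 0.711, 0.02]
contact_force: [0.3, -0.5, 0.6]
width: 0.0449
```

```bash
python3 - <<'E'
from h import *
plan([.520,.1125,.151],Rt())
E
```

```text
t 14.45 pos [0.5135 0.1136 0.1678] w 44.9 F [ 0.3 -0.5  0.6]
dp total/0.12: [ 0.14  -0.012  0.055] len mm 18.1
ang/90: [ 0.0067 -0.0069  0.0016] deg [ 0.6  -0.62  0.15]
```

Call:
arm_command([
  {"dp":[0.04,-0.01,0.055],"angular":[0.007,-0.007,0.002],"gripper":45},
  {"dp":[0.05,0,0],"angular":[0,0,0],"gripper":45},
  {"dp":[0.04,0,0],"angular":[0,0,0],"gripper":45},
  {"dp":[0.01,0,0],"angular":[0,0,0],"gripper":45},
  {"dp":[0,0,0],"angular":[0,0,0],"gripper":45},
  {"dp":[0,0,0],"angular":[0,0,0],"gripper":45},
  {"dp":[0,0,0],"angular":[0,0,0],"gripper":45},
  {"dp":[0,0,0],"angular":[0,0,0],"gripper":45},
])

```text
clock: 15.45
position: [0.5216, 0.1127, 0.1513]
ee_rot: [0.708, -0.016, 0.705, 0.017]
contact_force: [1.1, 0.3, 0.4]
width: 0.0451
```

```bash
python3 - <<'E'
from h import *
plan([.520,.1125,.151],Rt())
E
```

```text
t 15.45 pos [0.5216 0.1127 0.1513] w 45.1 F [1.1 0.3 0.4]
dp total/0.12: [ 0.003 -0.001 -0.013] len mm 1.6
ang/90: [-0.0009  0.0027 -0.0005] deg [-0.08  0.24 -0.04]
```

Call:
arm_command([
  {"dp":[0,0,-0.013],"angular":[0,0.003,0],"gripper":20},
  {"dp":[0,0,0],"angular":[0,0,0],"gripper":5},
  {"dp":[0,0,0],"angular":[0,0,0],"gripper":5},
  {"dp":[0,0,0],"angular":[0,0,0],"gripper":5},
  {"dp":[0,0,0],"angular":[0,0,0],"gripper":5},
  {"dp":[0,0,0],"angular":[0,0,0],"gripper":5},
  {"dp":[0,0,0],"angular":[0,0,0],"gripper":5},
  {"dp":[0,0,0],"angular":[0,0,0],"gripper":5},
], grip_force=40)

```text
clock: 16.45
position: [0.5198, 0.1127, 0.1515]
ee_rot: [0.707, -0.017, 0.707, 0.017]
contact_force: [-0.5, 1.1, 0.7]
width: 0.0105
```

```bash
cat >> h.py <<'E'
# hatch: theta from TCP (grasp point = bar), relative to start
P0=None
def bar(th): return np.array([-.235*np.cos(th)+.052*np.sin(th), .235*np.sin(th)+.052*np.cos(th)])
def off(th,p0,th0=0):
    u=bar(th)-bar(th0); return np.array(p0)+np.array([u[0]*np.cos(YAW),u[0]*np.sin(YAW),u[1]])
def theta(p,p0):
    from scipy.optimize import minimize_scalar
    r=minimize_scalar(lambda t:np.sum((off(t,p0)-p)**2),bounds=(-.1,1.2),method='bounded'); return r.x,np.sqrt(r.fun)
E
python3 - <<'E'
from h import *
s=get_state(); plan([.520,.1125,.151],Rt(),s); print(s['moment'])
p0=s['position']; np.save('p0.npy',p0)
prev=p0
for t in np.arange(.0,.8,.05): q=off(t,p0); print(round(t,2),((Rt().T@(q-prev))/.12).round(3),q.round(3)); prev=q
E
```

```text
t 16.45 pos [0.5198 0.1127 0.1515] w 10.5 F [-0.5  1.1  0.7]
dp total/0.12: [ 0.005 -0.001  0.002] len mm 0.6
ang/90: [-0.0008 -0.0006 -0.0005] deg [-0.07 -0.05 -0.04]
[-0.02696028  0.0123242   0.00932975]
0.0 [0. 0. 0.] [0.52  0.113 0.152]
0.05 [-0.097 -0.     0.024] [0.523 0.113 0.163]
0.1 [-0.096  0.     0.029] [0.526 0.113 0.175]
0.15 [-0.094 -0.     0.034] [0.53  0.113 0.186]
0.2 [-0.093 -0.     0.038] [0.535 0.113 0.197]
0.25 [-0.091  0.     0.043] [0.54  0.114 0.208]
0.3 [-0.088  0.     0.047] [0.546 0.114 0.219]
0.35 [-0.086  0.     0.052] [0.552 0.114 0.229]
0.4 [-0.083 -0.     0.056] [0.559 0.115 0.239]
0.45 [-0.08 -0.    0.06] [0.566 0.115 0.249]
0.5 [-0.077  0.     0.064] [0.573 0.115 0.258]
0.55 [-0.074 -0.     0.068] [0.582 0.116 0.267]
0.6 [-0.07  -0.     0.071] [0.59  0.116 0.275]
0.65 [-0.067  0.     0.075] [0.599 0.117 0.283]
0.7 [-0.063 -0.     0.078] [0.608 0.117 0.291]
0.75 [-0.059  0.     0.081] [0.618 0.117 0.298]
```

Call:
arm_command([
  {"dp":[-0.03,0,0.007],"angular":[0,0,0],"gripper":5},
  {"dp":[-0.05,0,0.013],"angular":[0,0,0],"gripper":5},
  {"dp":[-0.05,0,0.014],"angular":[0,0,0],"gripper":5},
  {"dp":[-0.05,0,0.015],"angular":[0,0,0],"gripper":5},
  {"dp":[-0.05,0,0.016],"angular":[0,0,0],"gripper":5},
  {"dp":[-0.05,0,0.018],"angular":[0,0,0],"gripper":5},
  {"dp":[-0.05,0,0.019],"angular":[0,0,0],"gripper":5},
  {"dp":[-0.05,0,0.02],"angular":[0,0,0],"gripper":5},
])

```text
clock: 17.45
position: [0.5345, 0.1134, 0.1979]
ee_rot: [0.705, -0.017, 0.709, 0.017]
contact_force: [2.0, 0.2, -4.8]
width: 0.0105
```

```bash
cat > st.py <<'E'
from h import *
import sys
s=get_state(); p0=np.load('p0.npy'); t,e=theta(s['position'],p0); print('theta',round(t,4),'err mm',round(e*1000,1),'M',s['moment'].round(2))
for g in map(float,sys.argv[1:]): print('->',g); plan(off(g,p0),Rt(),s)
E
python3 st.py 0.4
```

```text
theta 0.2024 err mm 0.5 M [-0.   -0.    0.03]
-> 0.4
t 17.45 pos [0.5345 0.1134 0.1979] w 10.5 F [ 2.   0.2 -4.8]
dp total/0.12: [-0.343  0.001  0.199] len mm 47.5
ang/90: [-0.0008 -0.0031 -0.0006] deg [-0.07 -0.28 -0.05]
```

Tracking well (0.20 rad, 0.5 mm off the arc). Continue.

Call:
arm_command([
  {"dp":[-0.046,0,0.022],"angular":[0,-0.002,0],"gripper":5},
  {"dp":[-0.045,0,0.022],"angular":[0,-0.001,0],"gripper":5},
  {"dp":[-0.045,0,0.023],"angular":[0,0,0],"gripper":5},
  {"dp":[-0.044,0,0.024],"angular":[0,0,0],"gripper":5},
  {"dp":[-0.043,0,0.026],"angular":[0,0,0],"gripper":5},
  {"dp":[-0.043,0,0.027],"angular":[0,0,0],"gripper":5},
  {"dp":[-0.042,0,0.028],"angular":[0,0,0],"gripper":5},
  {"dp":[-0.041,0,0.028],"angular":[0,0,0],"gripper":5},
])

```text
clock: 18.45
position: [0.5594, 0.1146, 0.2423]
ee_rot: [0.706, -0.016, 0.708, 0.017]
contact_force: [0.6, 0.9, -5.5]
width: 0.0103
```

```bash
python3 st.py 0.6
```

```text
theta 0.4133 err mm 1.3 M [0.02 0.17 0.05]
-> 0.6
t 18.45 pos [0.5594 0.1146 0.2423] w 10.3 F [ 0.6  0.9 -5.5]
dp total/0.12: [-0.274  0.001  0.256] len mm 45.0
ang/90: [-0.0008 -0.0012 -0.0007] deg [-0.07 -0.11 -0.06]
```

Call:
arm_command([
  {"dp":[-0.036,0,0.033],"angular":[0,-0.001,0],"gripper":5},
  {"dp":[-0.036,0,0.033],"angular":[0,0,0],"gripper":5},
  {"dp":[-0.036,0,0.034],"angular":[0,0,0],"gripper":5},
  {"dp":[-0.036,0,0.034],"angular":[0,0,0],"gripper":5},
  {"dp":[-0.035,0,0.034],"angular":[0,0,0],"gripper":5},
  {"dp":[-0.035,0,0.035],"angular":[0,0,0],"gripper":5},
  {"dp":[-0.035,0,0.035],"angular":[0,0,0],"gripper":5},
  {"dp":[-0.025,0,0.025],"angular":[0,0,0],"gripper":5},
])

```text
clock: 19.45
position: [0.5903, 0.1161, 0.2787]
ee_rot: [0.705, -0.017, 0.709, 0.017]
contact_force: [-3.2, 0.0, -0.1]
width: 0.0101
```

```bash
python3 st.py 0.70 0.77; python3 - <<'E'
from h import *
# hatch angle from side view: fit plane to panel-white/amber points
d=cam('side'); P=cloud(d); np.savez('side2.npz',**d)
cv2.imwrite('pics/s6.png',d['image'])
E
```

```text
theta 0.6107 err mm 2.5 M [0.01 0.66 0.  ]
-> 0.7
t 19.45 pos [0.5903 0.1161 0.2787] w 10.1 F [-3.2  0.  -0.1]
dp total/0.12: [-0.1    0.     0.151] len mm 21.7
ang/90: [-0.0007 -0.0033 -0.0007] deg [-0.06 -0.3  -0.06]
-> 0.77
t 19.45 pos [0.5903 0.1161 0.2787] w 10.1 F [-3.2  0.  -0.1]
dp total/0.12: [-0.182  0.     0.265] len mm 38.6
ang/90: [-0.0007 -0.0033 -0.0007] deg [-0.06 -0.3  -0.06]
```

View pics/s6.png

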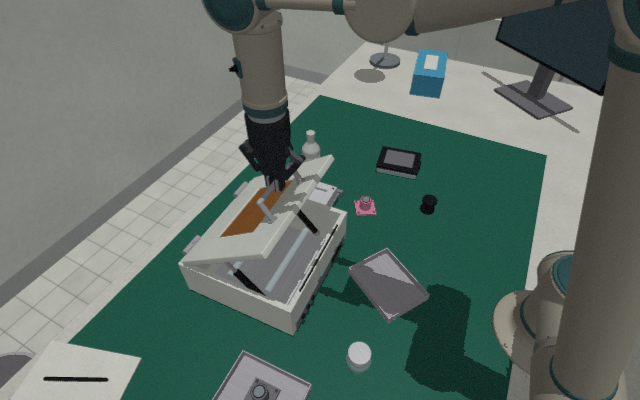

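The side view shows the holder in the left tray (262,392) and the hatch held open by the handle at (275,195). I check the angle from a plane fit to the panel.

```bash
cat > ang.py <<'E'
from h import *
d=cam('side'); P=cloud(d); c,s=np.cos(YAW),np.sin(YAW)
hx=np.array([.6305+.125*c,.1175+.125*s]) # hinge
img=d['image'].astype(int); amber=(img[...,2]-img[...,0]>60)&(d['depth']>0)
Q=P[amber&(abs(P[...,0]-.65)<.15)&(P[...,2]>.1)&(P[...,2]<.35)&(abs(P[...,1]-.117)<.15)]
lx=(Q[:,:2]-hx)@np.array([c,s]); A=np.c_[lx,np.ones(len(lx))]
for _ in range(4):
    k,r=np.linalg.lstsq(A,Q[:,2],rcond=None)[:2]; e=Q[:,2]-A@k; g=abs(e)<2*e.std(); A,Q=A[g],Q[g]
print('slope theta',np.arctan(-k[0]).round(4),'n',len(Q),'rms mm',e.std()*1000,'z at hinge',k[1])
E
python3 ang.py
```

```text
slope theta 0.6054 n 818 rms mm 0.44841328882909787 z at hinge 0.12189554885203552
```

Call:
arm_command([
  {"dp":[-0.02,0,0.028],"angular":[0,-0.002,0],"gripper":5},
  {"dp":[-0.022,0,0.032],"angular":[0,0,0],"gripper":5},
  {"dp":[-0.023,0,0.033],"angular":[0,0,0],"gripper":5},
  {"dp":[-0.023,0,0.034],"angular":[0,0,0],"gripper":5},
  {"dp":[-0.023,0,0.034],"angular":[0,0,0],"gripper":5},
  {"dp":[-0.022,0,0.034],"angular":[0,0,0],"gripper":5},
  {"dp":[-0.02,0,0.03],"angular":[0,0,0],"gripper":5},
  {"dp":[-0.01,0,0.016],"angular":[0,0,0],"gripper":5},
])

```text
clock: 20.55
position: [0.6197, 0.1176, 0.3029]
ee_rot: [0.707, -0.017, 0.707, 0.017]
contact_force: [-4.8, -0.2, 5.4]
width: 0.0108
```

```bash
python3 st.py .77 0.67; python3 ang.py
```

```text
theta 0.7672 err mm 3.4 M [ 0.01  1.09 -0.01]
-> 0.77
t 20.55 pos [0.6197 0.1176 0.3029] w 10.8 F [-4.8 -0.2  5.4]
dp total/0.12: [ 0.02  -0.001  0.02 ] len mm 3.4
ang/90: [-0.0005 -0.0005 -0.0007] deg [-0.05 -0.05 -0.06]
-> 0.67
t 20.55 pos [0.6197 0.1176 0.3029] w 10.8 F [-4.8 -0.2  5.4]
dp total/0.12: [ 0.139 -0.001 -0.141] len mm 23.8
ang/90: [-0.0005 -0.0005 -0.0007] deg [-0.05 -0.05 -0.06]
slope theta 0.7577 n 476 rms mm 0.31098588392947146 z at hinge 0.12263715620262279
```

Call:
arm_command([
  {"dp":[0,0,0],"angular":[0,0,0],"gripper":5},
  {"dp":[0,0,0],"angular":[0,0,0],"gripper":5},
  {"dp":[0.012,0,-0.018],"angular":[0,0,0],"gripper":5},
  {"dp":[0.018,0,-0.026],"angular":[0,0,0],"gripper":5},
  {"dp":[0.02,0,-0.027],"angular":[0,0,0],"gripper":5},
  {"dp":[0.02,0,-0.027],"angular":[0,0,0],"gripper":5},
  {"dp":[0.018,0,-0.022],"angular":[0,0,0],"gripper":5},
  {"dp":[0.01,0,-0.013],"angular":[0,0,0],"gripper":5},
])

```text
clock: 21.6
position: [0.6043, 0.1169, 0.2914]
ee_rot: [0.708, -0.017, 0.706, 0.017]
contact_force: [-3.4, -1.4, 4.2]
width: 0.0104
```

```bash
python3 st.py .67; python3 ang.py
```

```text
theta 0.6882 err mm 3.1 M [-0.02  0.61  0.01]
-> 0.67
t 21.6 pos [0.6043 0.1169 0.2914] w 10.4 F [-3.4 -1.4  4.2]
dp total/0.12: [ 0.043 -0.001 -0.013] len mm 5.4
ang/90: [-0.0006  0.0024 -0.0007] deg [-0.05  0.22 -0.06]
slope theta 0.6773 n 696 rms mm 0.429437227792467 z at hinge 0.12222999464667314
```

Call:
arm_command([
  {"dp":[0.008,0,-0.01],"angular":[0,0,0],"gripper":5},
  {"dp":[0.01,0,-0.012],"angular":[0,0,0],"gripper":5},
  {"dp":[0.008,0,-0.01],"angular":[0,0,0],"gripper":5},
  {"dp":[0,0,0],"angular":[0,0,0],"gripper":5},
  {"dp":[0,0,0],"angular":[0,0,0],"gripper":5},
  {"dp":[0,0,0],"angular":[0,0,0],"gripper":5},
  {"dp":[0,0,0],"angular":[0,0,0],"gripper":5},
  {"dp":[0,0,0],"angular":[0,0,0],"gripper":5},
])

```text
clock: 22.65
position: [0.6012, 0.1167, 0.2888]
ee_rot: [0.709, -0.017, 0.705, 0.017]
contact_force: [-3.6, -0.1, 4.7]
width: 0.0107
```

```bash
python3 st.py .67; python3 ang.py; python3 - <<'E'
from h import *
s=get_state(); print(s['qd'].round(4)); d=cam('side'); cv2.imwrite('pics/s7.png',d['image'])
E
```

```text
theta 0.6715 err mm 3.0 M [-0.03  0.65  0.06]
-> 0.67
t 22.65 pos [0.6012 0.1167 0.2888] w 10.7 F [-3.6 -0.1  4.7]
dp total/0.12: [ 0.021 -0.001  0.013] len mm 3.0
ang/90: [-0.0006  0.004  -0.0007] deg [-0.05  0.36 -0.06]
slope theta 0.66 n 685 rms mm 0.42491537585275074 z at hinge 0.12221499126569155
[ 0.0014 -0.0002  0.0026  0.0012  0.0005 -0.0006]
```

View pics/s7.png

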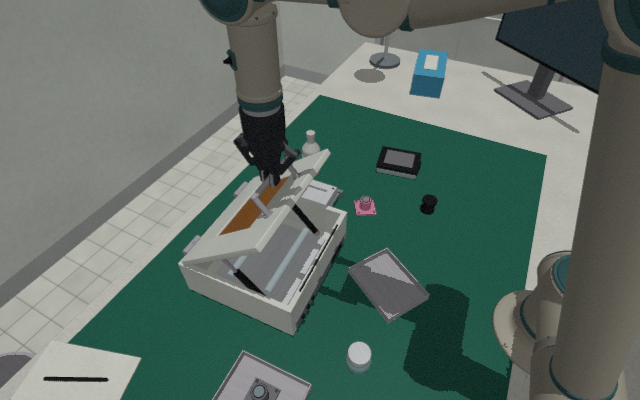

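The gripper holds the handle at (270,185) with the hatch at about 0.665 rad and nothing moving. The holder is in the tray at (262,392), and everything else is where it was. Handing in.

```bash
python3 -c "
from h import *
print(sign_off())"
```

```text
the job is handed in; nothing more can be done
None
```

I finished the job and handed it in at about 23 s of the 64 s allowed.

- **Lens holder:** I lifted it from the cavity and set it down flat, barrel up, in the middle of the left-hand tray. I let go only after feeling contact of about 2.4 N. A check before release put the flange top at 11 mm and the barrel top at 41 mm, as they should be for a seated holder.
- **Hatch:** I raised it by the handle to about 0.76 rad, past the balance point, then eased it back to just below balance. It was still held by the handle and still when I handed in.
- **Other things on the bench:** they stood where they were in the last side view.

**Last checks:** two readings of the final hatch angle differed slightly: 0.672 rad from the arm position and 0.660 rad from a camera plane fit. Both are below 0.70. The grip sat about 3 mm off the ideal handle arc, probably because the bar settled in the pads. The holding force was about 6 N.

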